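# Hold a bag clip open over the recipe card

## Robot

A 6-joint arm with a two-finger parallel gripper is mounted at the origin on the work surface. World frame = base frame: x ahead of the robot, y to its left, z up, the work surface at z = 0. Lengths are in m, angles in rad, forces in N, time in s.
With the tool pointing down it reaches from about 0.3 to 0.775 m from the base axis. Payload 14.6 kg.
Tool frame: the origin (TCP) lies on the centre line of the jaws, within the pads' length; the fingertips stand ctrl.tcp_to_tips ahead of it and the grasp point (between the pads) lies 2 mm behind it (ctrl.tcp_to_tips is the distance from the TCP to the fingertips, in m); z points along the fingers, y is the line along which they close (so a half turn about z gives the same grasp; the last joint's range is limited). The gripper opens to 94 mm and grips with 3 to 60 N. Pads are 16 mm wide; open, the fingers measure 119 mm over their backs; the gripper's body (75 mm by 177 mm) begins 78 mm behind the grasp point.
Start: joints at [-1.171, 0.3, 1.521, -0, 1.321, -0.067], TCP at [0.248, -0.491, 0.188] pointing down, gripper open.
Joint ranges: [-3.03, 3.03], [-0.79, 2.21], [0.23, 2.52], [-1.04, 4.18], [0, 3.07], [-2.55, 2.55]. Speed limits (rad/s): [2.22, 2.22, 2.57, 3.14, 3.14, 3.14].

## Interface

Orientations are given as [roll, pitch, yaw] about the fixed x, y, z axes, in that order (R = Rz(yaw) Ry(pitch) Rx(roll)).
In Python, from station import telemetry, viewer, hand_in, ctrl gives the robot as it stands.
- The arm moves only by the tool step_arm, never from a script. Its argument "plan" is a list of rows, each an object of numbers: "dx", "dy", "dz": the shift along the tool's x, y, z scaled (see below); "rx", "ry", "rz": the turn, a rotation vector about the tool's x, y, z scaled (see below); "claw": the closure, from 0 (fully open) to 1 (shut). In form: [{"dx": .., "dy": .., "dz": .., "rx": .., "ry": .., "rz": .., "claw": ..}, ...]. A call has 1 to 10 rows; each row shifts and turns the commanded pose from where the row before left it, along the tool's axes as they then stand; what a row does not reach is not made up. The controller multiplies each number of a shift by 0.1 m and each number of a turn by 90 degrees. A row lasts 1/10 s, in which the tool goes at most 50 mm and 8.59 degrees, less where a joint would pass 70% of its speed; a pose out of reach is approached as far as the arm can. A call with a number of a shift or a turn outside -1 to 1 is refused whole. A call with a gripper value outside its range is refused whole. The fingers move at their own pace and stop on an object; "grip_force" is the grip in N (left out, the last holds). Time passes only in rows, so rows that do not move let the fingers close. It gives the time, the measured TCP pose, the force, the opening and the grip force at its end, in the units of the state.
- telemetry.get_obs(): the state, without advancing time (a new reading comes with each control period).
- viewer.camera(name): name is "scene" or "top" or "wrist"; returns a dict with "img" (480x640x3 uint8, red, green, blue), "z_map" (480x640 float32, m along the optical axis (not along the pixel's ray), 0 where there is no reading), "fx", "fy", "cx", "cy" (pixels), "R" (3x3) and "t" (3): a world point X has camera coordinates R X + t; the wrist camera has in their place "tool_from_camera" (4x4, takes a point from camera to tool coordinates, whose origin is the TCP and whose axes are the flange's). Camera axes: x right, y down, z forward; pixel columns grow to the right and rows downward; lengths in m; the calibration is good to about 2 mm. A picture is of the moment at which its call begins: read the wrist's pose just before it.
- hand_in(): hands the job in; it is judged then, once.
Trained networks look in a picture, given as the dict that the camera call returned (one of the last four; its "shot" number tells which), for a name from the list of things; names that differ only in an ending like _2 or _b are one class to them, and where a whole thing is asked for, a point or a joint stands for the part that bears it (a point fixed in the world has none). Each returns a list of dicts, best first, with "score" (0 to 1); they miss things now and then, are a little off and sometimes report something else, mostly with a low value. They report only what shows in the picture. A call takes as long as a camera call.
- viewer.recognise(target, picture): "rect" ([left, top, right, bottom] in pixels, round what is visible of it).
The state is a dict: "time_s": time; "qpos": joint angles; "joint_vel": joint speeds; "tau": joint torques, N m; "ee_pos": TCP position; "eef_rot": TCP orientation; "force": force on the tool from outside, world axes, zero at the start; "moment": the same for the moment, N m; "grip_width": finger opening in m; "grip_force": force on a finger pad.
Only numpy, scipy, OpenCV 4.12 (cv2) and the standard library are available. Lean on these libraries where they do the work, as an engineer would, in place of code of your own. Each camera call takes 0.05 s, during which the arm holds its last target. There are 200 camera calls.

## Task

Squeeze the red bag clip open, take it off its wooden holder and, keeping it squeezed wide open, bring its jaws down over the middle of the top edge of the blue recipe card, so that the edge stands well inside the gaping jaws, one jaw on each side and neither touching the card; I will slip a note in beside it. Finish there, still holding the clip open (do not let it close or let go of it), and leave the blue card where it stands and everything else on the counter alone.

Things in the scene. Friction and masses are not known exactly. Their poses are not given: they have to be found in the camera images.
- clip: red plastic bag clip, 65 g, 30 mm wide, 92 mm tall (97 squeezed), standing jaws down, handles up, clamped on its holder's strip. Origin: midway between the jaw tips, at their lower ends. Axes: z from jaws to handles, y along the spring pin (hinge), x from handle to handle; the halves mirror each other in x. Inside, the mouth is 35 mm deep, from jaw tips up to the pin
- clip_mouth (a point): the clip's origin: midway between the jaw tips, at their lower ends; axes as for the clip
- clip_center (a point): middle of the spring pin, 45 mm above the jaw tips; axes as the clip. From here the flat handles (30 mm wide) rise in a V: 32 mm over their outer faces here, 55 mm at the top. Best grip: 35 mm above this point, squeezing along x with 30 N or more until the handles' outer faces are parallel, 30 mm apart (stop)
- clip_front (a joint): angle (rad) through which each half of the clip has been turned open (the halves move alike): 0 is shut with the jaw tips 1 mm apart, about 0.04 clamped on the holder's strip, 0.26 is the stop, fully squeezed, with the jaw tips about 24 mm apart. Its spring always pulls it shut
- holder: fixed pale wooden block 70 x 120 x 20 mm (x, y, z) with an upright steel strip 4 mm thick, 90 mm long (along y) and 20 mm high in the middle of its top; origin at the centre of its underside. The clip stands astride the strip with its jaw tips on the block
- blue_card: the blue recipe card: a stiff upright board 3 mm thick (x), 110 mm wide (y), standing in a loose dark wooden foot 60 x 130 x 22 mm, 0.8 kg together. Origin at the centre of the foot's underside, on the counter; the card's straight top edge runs along y at 125 mm above the origin
- blue_card_top (a point): middle of the blue card's top edge, axes as for the blue card
- yellow_card: a like card and foot in yellow, to be left alone; the two cards may have changed places; origin at the centre of the foot's underside
- jar_oats: glass jar with wooden lid, 82 mm wide, 110 mm tall, pale filling; origin under its centre; leave alone
- jar_seeds: glass jar with wooden lid, 82 mm wide, 90 mm tall, dark filling; origin under its centre; leave alone
- pepper_mill: dark wooden pepper mill, 52 mm wide, 145 mm tall; origin under its centre; leave alone

How it is judged:
By the outcome, as a careful person would: the job done as asked, in the order asked, and still so for the second after the job is handed in, while the arm keeps its last pose, push and grip.
It also fails if it takes over 45 s, if anything falls off the work surface, if the arm or the gripper's body presses on something with over 40 N, if the wrist force passes 120 N, or if a joint passes its speed limit or range.

## Working session

There is one attempt and no reset: what is moved stays moved. The work goes in short steps, Python scripts to look and compute and a tool call to move; the robot and the scene stay as the last step left them, time stands still between calls to the robot, and variables do not carry over. Pictures are saved under pics/ and viewed, at most 10 in all, crops included, and the job is handed in when it is done.

Besides the shell and the picture viewer there is one more tool, called in YAML: its name, and indented under it one key for each argument. step_arm: Moves the arm, as the interface text tells. Shifts and turns lie within -1 to 1; 1 stands for 0.1 m of shift or 90 degrees of turn. Its arguments: {"type":"object","properties":{"plan":{"type":"array"},"grip_force":{"type":"number"}},"required":["plan"]}

```bash
mkdir -p pics; ls
python3 - <<'E'
from station import telemetry, viewer, ctrl
import cv2, numpy as np, pickle
o=telemetry.get_obs(); print({k:np.round(v,3) for k,v in o.items()}, ctrl.tcp_to_tips)
ims=[]
for n in ["top","scene"]:
    p=viewer.camera(n); pickle.dump(p,open(f"{n}.pkl","wb"))
    ims.append(p["img"])
    R,t=np.array(p["R"]),np.array(p["t"])
    for k in ["clip","holder","blue_card","yellow_card","jar_oats","jar_seeds","pepper_mill"]:
        print(n,k,[(np.round(d["rect"]).tolist(),round(d["score"],2)) for d in viewer.recognise(k,p)[:2]])
    print("campos",-R.T@t)
    cv2.imwrite(f"pics/{n}.png",p["img"][:,:,::-1])
E
```

```text
pics
{'time_s': np.float64(0.0), 'qpos': array([-1.171,  0.3  ,  1.522,  0.   ,  1.321, -0.067]), 'joint_vel': array([-0.001,  0.001,  0.001,  0.001, -0.001, -0.   ]), 'tau': array([-4.0000e-03, -5.3181e+01, -3.5274e+01,  7.1000e-02,  2.4000e-02,
       -0.0000e+00]), 'ee_pos': array([ 0.247, -0.491,  0.187]), 'eef_rot': array([-3.14 , -0.   ,  0.467]), 'force': array([ 1.08 ,  0.284, -1.136]), 'moment': array([-0.025,  0.016,  0.065]), 'grip_force': np.float64(0.0), 'grip_width': np.float64(0.094)} 0.017
top clip [([477.0, 252.0, 515.0, 289.0], 0.7), ([477.0, 255.0, 498.0, 275.0], 0.27)]
top holder [([439.0, 242.0, 510.0, 309.0], 0.9)]
top blue_card [([114.0, 270.0, 207.0, 317.0], 0.75)]
top yellow_card [([294.0, 274.0, 367.0, 337.0], 0.61)]
top jar_oats [([220.0, 159.0, 275.0, 216.0], 0.75)]
top jar_seeds [([343.0, 166.0, 395.0, 226.0], 0.75)]
top pepper_mill [([452.0, 175.0, 502.0, 216.0], 0.76)]
campos [0.47842602 0.00609093 0.87518226]
scene clip [([196.0, 326.0, 222.0, 363.0], 0.63)]
scene holder [([193.0, 324.0, 238.0, 378.0], 0.77)]
scene blue_card [([331.0, 126.0, 365.0, 191.0], 0.69)]
scene yellow_card [([252.0, 201.0, 288.0, 277.0], 0.63), ([258.0, 348.0, 284.0, 396.0], 0.2)]
scene jar_oats [([360.0, 209.0, 399.0, 268.0], 0.91)]
scene jar_seeds [([300.0, 278.0, 346.0, 331.0], 0.97), ([331.0, 131.0, 365.0, 191.0], 0.64)]
scene pepper_mill [([256.0, 349.0, 285.0, 398.0], 0.67)]
campos [ 0.93275189 -0.57951073  1.15026436]
```

View pics/top.png

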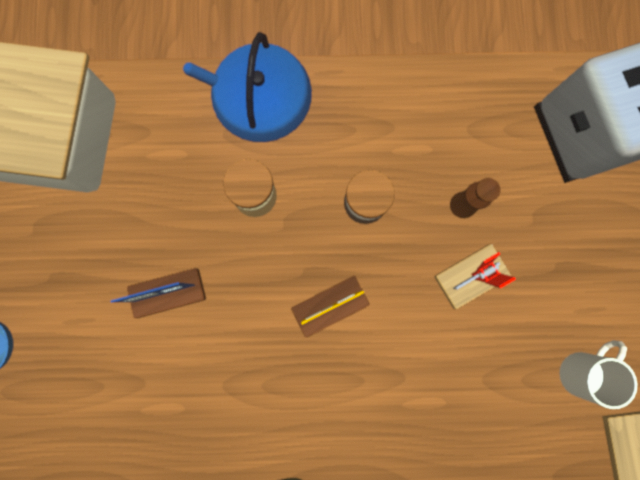

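View pics/scene.png

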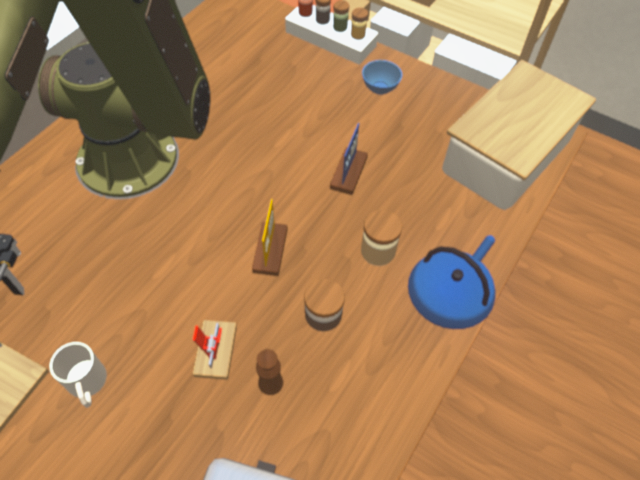

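The top view shows the clip astride the strip near (495,270), the blue card at (152,293), the yellow card at (333,307) and the mill at (483,193). Next I turn these into positions using depth and colour.

```bash
cat > h.py <<'E'
import numpy as np, cv2
def cloud(p,rect,R=None,t=None):
    l,a,r,b=[int(x) for x in rect]; l=max(l,0);a=max(a,0)
    v,u=np.mgrid[a:b,l:r]; z=p["z_map"][a:b,l:r]; m=z>0
    X=np.stack([(u-p["cx"])/p["fx"]*z,(v-p["cy"])/p["fy"]*z,z],-1)[m]
    R=np.array(p["R"]) if R is None else R; t=np.array(p["t"]) if t is None else t
    hsv=cv2.cvtColor(p["img"],cv2.COLOR_RGB2HSV)[a:b,l:r][m]
    return (X-t)@R, hsv.astype(int), np.stack([u[m],v[m]],-1)
E
python3 - <<'E'
from h import *; import pickle
for n,rs in {"top":dict(clip=[470,245,520,295],holder=[432,238,518,314],blue=[105,262,215,325],yellow=[285,270,375,342],mill=[445,170,505,220],seeds=[340,162,398,228]),
          "scene":dict(clip=[190,318,228,368],blue=[325,120,372,196])}.items():
    p=pickle.load(open(n+".pkl","rb"))
    for k,r in rs.items():
        X,h,uv=cloud(p,r)
        if k=="clip": m=((h[:,0]<6)|(h[:,0]>174))&(h[:,1]>170)&(X[:,2]>.03)
        elif k=="holder": m=(abs(X[:,2]-.02)<.008)
        elif k=="blue": m=(h[:,0]>95)&(h[:,0]<130)&(h[:,1]>90)&(X[:,2]>.05)
        elif k=="yellow": m=(X[:,2]>.06)
        else: m=(X[:,2]>.06)
        Y=X[m]
        print(n,k,len(Y),"min",Y.min(0).round(3),"max",Y.max(0).round(3),"mean",Y.mean(0).round(3))
        rc=cv2.minAreaRect((Y[:,:2]*1000).astype(np.float32)); print("  rect xy mm",np.round(rc[0],1),np.round(rc[1],1),round(rc[2],1))
        if k in("blue","yellow"):
            f=(X[:,2]<.035)&(X[:,2]>.012); 
            rc=cv2.minAreaRect((X[f][:,:2]*1000).astype(np.float32)); print("  foot",np.round(rc[0],1),np.round(rc[1],1),round(rc[2],1))
            T=Y[Y[:,2]>Y[:,2].max()-.012]; l=cv2.fitLine((T[:,:2]*1000).astype(np.float32),cv2.DIST_HUBER,0,.01,.01).ravel(); s=(T[:,:2]*1000-l[2:])@l[:2]
            print("  topline dir deg",np.degrees(np.arctan2(l[1],l[0])).round(1),"ends",s.min(),s.max(),"mid",l[2:]+l[:2]*(s.min()+s.max())/2)
        if k=="clip":
            for z0 in np.arange(.03,.125,.015):
                q=Y[(Y[:,2]>=z0)&(Y[:,2]<z0+.015)]
                if len(q)>3: rc=cv2.minAreaRect((q[:,:2]*1000).astype(np.float32)); print("   z",round(z0,3),len(q),q.mean(0).round(3),np.round(rc[0],1),np.round(rc[1],1),round(rc[2],1))
E
```

```text
top clip 417 min [ 0.489 -0.318  0.031] max [ 0.544 -0.272  0.116] mean [ 0.512 -0.295  0.088]
  rect xy mm [ 516.6 -294.6] [49.4 29. ] 28.5
   z 0.03 11 [ 0.519 -0.29   0.038] [ 519.7 -291.3] [11.8 29.7] 46.4
   z 0.045 20 [ 0.516 -0.288  0.054] [ 515.7 -292.9] [19.7 26.4] 23.1
   z 0.06 112 [ 0.514 -0.295  0.069] [ 516.5 -295. ] [26.6 27.9] 27.8
   z 0.075 74 [ 0.509 -0.296  0.083] [ 515.4 -293.9] [34.6 25.4] 28.4
   z 0.09 80 [ 0.508 -0.296  0.098] [ 516.2 -292.2] [41.4 24.8] 32.8
   z 0.105 120 [ 0.512 -0.297  0.112] [ 516.7 -295. ] [49.5 27.9] 28.2
top holder 1884 min [ 0.455 -0.352  0.012] max [ 0.569 -0.218  0.027] mean [ 0.51  -0.274  0.019]
  rect xy mm [ 512.6 -285.5] [ 70.2 121.2] 28.5
top blue 180 min [0.48  0.218 0.096] max [0.506 0.323 0.128] mean [0.494 0.267 0.12 ]
  rect xy mm [493.7 270.3] [  2.7 108. ] 14.1
  foot [494.3 271. ] [ 60.5 131.3] 14.1
  topline dir deg -76.0 ends -63.49147595220017 44.46082458758689 mid [493.38355716 270.24065636]
top yellow 230 min [ 0.44  -0.073  0.063] max [0.488 0.025 0.129] mean [ 0.464 -0.023  0.113]
  rect xy mm [464. -24.] [  3.
[... 422 characters left out ...]
4 81.5] 0.2
scene clip 241 min [ 0.492 -0.319  0.039] max [ 0.545 -0.276  0.117] mean [ 0.512 -0.302  0.09 ]
  rect xy mm [ 518.3 -297.5] [49.1 27.8] 29.1
   z 0.06 63 [ 0.513 -0.301  0.068] [ 517.3 -298.3] [28.  26.5] 27.7
   z 0.075 50 [ 0.51  -0.303  0.082] [ 518.  -297.8] [33.9 24.5] 27.0
   z 0.09 49 [ 0.507 -0.306  0.097] [ 517.8 -297.7] [40.9 25.2] 29.5
   z 0.105 75 [ 0.515 -0.299  0.111] [ 518.3 -297.6] [49.2 26.1] 28.5
scene blue 28 min [0.485 0.224 0.113] max [0.505 0.304 0.13 ] mean [0.498 0.257 0.121]
  rect xy mm [496.  264.3] [ 2.2 82.7] 13.3
  foot [493.6 269.8] [ 61.1 135.7] 13.4
  topline dir deg -76.6 ends -50.91558937253665 31.7738362631356 mid [496.16466031 264.33662915]
```

step_arm:
  plan:
    - {"dx": 0.33,"dy": -0.053,"dz": -0.06}
    - {"dx": 0.33,"dy": -0.053,"dz": -0.06}
    - {"dx": 0.33,"dy": -0.053,"dz": -0.06}
    - {"dx": 0.33,"dy": -0.053,"dz": -0.06}
    - {"dx": 0.33,"dy": -0.053,"dz": -0.06}
    - {"dx": 0.33,"dy": -0.053,"dz": -0.06}
    - {"dx": 0.33,"dy": -0.053,"dz": -0.06}
    - {"dx": 0.33,"dy": -0.053,"dz": -0.06}
    - {"dx": 0.33,"dy": -0.053,"dz": -0.06}
    - {"dx": 0.33,"dy": -0.053,"dz": -0.06}
  grip_force: 45

```text
$.plan[0]: bad value
```

step_arm:
  plan:
    - {"rz": -0.085}
    - {"rz": -0.085}
    - {"rz": -0.085}
    - {"rz": -0.085}
    - {"rz": -0.085}
    - {"rz": -0.085}
    - {"rz": -0.085}
    - {"rz": -0.085}
    - {"rz": -0.085}
    - {"rz": -0.085}

```text
$.plan[0]: bad value
```

step_arm:
  plan:
    - {"rz": -0.085}
    - {"rz": -0.085}
    - {}
    - {}

```text
$.plan[0]: bad value
```

```bash
cat > look.py <<'E'
import sys, pickle
from h import *
from station import telemetry, viewer
from scipy.spatial.transform import Rotation as Ro
def wrist(name):
    o=telemetry.get_obs(); p=viewer.camera("wrist"); cv2.imwrite(f"pics/{name}.png",p["img"][:,:,::-1])
    W=np.eye(4); W[:3,:3]=Ro.from_euler("xyz",o["eef_rot"]).as_matrix(); W[:3,3]=o["ee_pos"]
    C=W@np.array(p["tool_from_camera"]); Rc=C[:3,:3].T
    print("t",o["time_s"],"ee",np.round(o["ee_pos"],4),"rpy deg",np.degrees(o["eef_rot"]).round(2),"w",o["grip_width"],"gf",o["grip_force"],"F",np.round(o["force"],2))
    X,h,uv=cloud(p,[0,0,640,480],Rc,-Rc@C[:3,3])
    return o,p,X,h,uv
E
python3 - <<'E'
from look import *
o,p,X,h,uv=wrist("w1")
m=((h[:,0]<6)|(h[:,0]>174))&(h[:,1]>170)&(X[:,2]>.03)&(X[:,2]<.125)
Y=X[m]
for z0 in np.arange(.03,.125,.01):
    q=Y[(Y[:,2]>=z0)&(Y[:,2]<z0+.01)]
    if len(q)>3: rc=cv2.minAreaRect((q[:,:2]*1000).astype(np.float32)); print("   z",round(z0,3),len(q),np.round(rc[0],1),np.round(rc[1],1),round(rc[2],1))
print(Y.max(0))
q=X[abs(X[:,2]-.02)<.006]; rc=cv2.minAreaRect((q[:,:2]*1000).astype(np.float32)); print("holder",rc)
E
```

```text
t 0.8 ee [ 0.2475 -0.4911  0.1875] rpy deg [180.     0.    26.75] w 0.09422865887088384 gf 0.0 F [-0.51  0.27  0.18]Traceback (most recent call last):
  File "<stdin>", line 8, in <module>
    return umr_maximum(a, axis, None, out, keepdims, initial, where)
ValueError: zero-size array to reduction operation maximum which has no identity
```

View pics/w1.png

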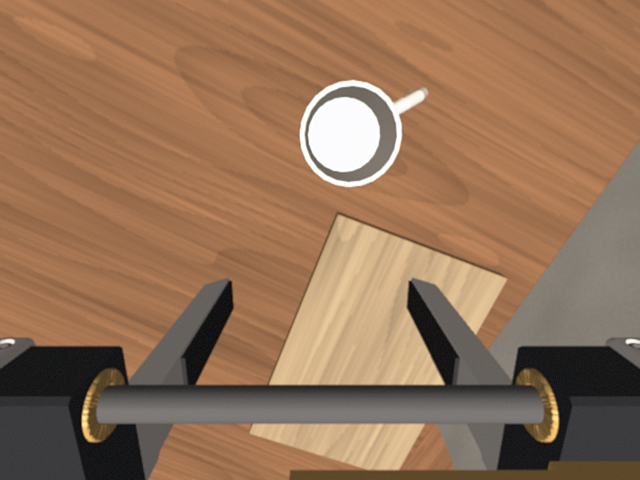

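The wrist view showed only the mug at (350,133) and a board, because the arm hadn't moved: rows need every key filled in. I'm sending the move again, rising first to clear the mug.

step_arm:
  plan:
    - {"dx": 0,"dy": 0,"dz": -0.3,"rx": 0,"ry": 0,"rz": 0,"claw": 0}
    - {"dx": 0,"dy": 0,"dz": -0.3,"rx": 0,"ry": 0,"rz": 0,"claw": 0}
    - {"dx": 0.41,"dy": -0.066,"dz": 0,"rx": 0,"ry": 0,"rz": 0,"claw": 0}
    - {"dx": 0.41,"dy": -0.066,"dz": 0,"rx": 0,"ry": 0,"rz": 0,"claw": 0}
    - {"dx": 0.41,"dy": -0.066,"dz": 0,"rx": 0,"ry": 0,"rz": 0,"claw": 0}
    - {"dx": 0.41,"dy": -0.066,"dz": 0,"rx": 0,"ry": 0,"rz": 0,"claw": 0}
    - {"dx": 0.41,"dy": -0.066,"dz": 0,"rx": 0,"ry": 0,"rz": 0,"claw": 0}
    - {"dx": 0.41,"dy": -0.066,"dz": 0,"rx": 0,"ry": 0,"rz": 0,"claw": 0}
    - {"dx": 0.41,"dy": -0.066,"dz": 0,"rx": 0,"ry": 0,"rz": 0,"claw": 0}
    - {"dx": 0.41,"dy": -0.066,"dz": 0,"rx": 0,"ry": 0,"rz": 0,"claw": 0}
  grip_force: 45

```text
time_s: 1.85
ee_pos: [0.5179, -0.2951, 0.2476]
eef_rot: [3.141, -0.0, 0.467]
force: [-0.0, -1.0, -0.1]
grip_width: 0.0939
grip_force: 0.0
```

step_arm:
  plan:
    - {"dx": 0,"dy": 0,"dz": 0,"rx": 0,"ry": 0,"rz": -0.085,"claw": 0}
    - {"dx": 0,"dy": 0,"dz": 0,"rx": 0,"ry": 0,"rz": -0.085,"claw": 0}
    - {"dx": 0,"dy": 0,"dz": 0,"rx": 0,"ry": 0,"rz": -0.085,"claw": 0}
    - {"dx": 0,"dy": 0,"dz": 0,"rx": 0,"ry": 0,"rz": -0.085,"claw": 0}
    - {"dx": 0,"dy": 0,"dz": 0,"rx": 0,"ry": 0,"rz": -0.085,"claw": 0}
    - {"dx": 0,"dy": 0,"dz": 0,"rx": 0,"ry": 0,"rz": -0.085,"claw": 0}
    - {"dx": 0,"dy": 0,"dz": 0,"rx": 0,"ry": 0,"rz": -0.085,"claw": 0}
    - {"dx": 0,"dy": 0,"dz": 0,"rx": 0,"ry": 0,"rz": -0.085,"claw": 0}
    - {"dx": 0,"dy": 0,"dz": 0,"rx": 0,"ry": 0,"rz": -0.085,"claw": 0}
    - {"dx": 0,"dy": 0,"dz": 0,"rx": 0,"ry": 0,"rz": -0.085,"claw": 0}

```text
time_s: 2.85
ee_pos: [0.5167, -0.2964, 0.2475]
eef_rot: [-3.142, -0.0, 1.808]
force: [-0.2, -0.8, 0.2]
grip_width: 0.0939
grip_force: 0.0
```

step_arm:
  plan:
    - {"dx": 0,"dy": 0,"dz": 0,"rx": 0,"ry": 0,"rz": -0.085,"claw": 0}
    - {"dx": 0,"dy": 0,"dz": 0,"rx": 0,"ry": 0,"rz": -0.085,"claw": 0}
    - {"dx": 0,"dy": 0,"dz": 0,"rx": 0,"ry": 0,"rz": 0,"claw": 0}
    - {"dx": 0,"dy": 0,"dz": 0,"rx": 0,"ry": 0,"rz": 0,"claw": 0}

```text
time_s: 3.25
ee_pos: [0.5167, -0.2964, 0.2475]
eef_rot: [3.142, -0.0, 2.065]
force: [-0.2, 0.3, -1.1]
grip_width: 0.0939
grip_force: 0.0
```

```bash
cat > clip.py <<'E'
from look import *
def go(name,zlo=.03,zhi=.125):
    o,p,X,h,uv=wrist(name)
    m=((h[:,0]<6)|(h[:,0]>174))&(h[:,1]>170)&(X[:,2]>zlo)&(X[:,2]<zhi)
    Y=X[m]; print(len(Y))
    for z0 in np.arange(zlo,zhi,.01):
        q=Y[(Y[:,2]>=z0)&(Y[:,2]<z0+.01)]
        if len(q)>30: rc=cv2.minAreaRect((q[:,:2]*1000).astype(np.float32)); print("   z",round(z0,3),len(q),np.round(rc[0],1),np.round(rc[1],1),round(rc[2],1))
    return o,p,X,h,uv
E
python3 -c "
from clip import *
o,p,X,h,uv=go('w2')
q=X[abs(X[:,2]-.02)<.006]; rc=cv2.minAreaRect((q[:,:2]*1000).astype(np.float32)); print('holder',rc)"
```

```text
t 3.25 ee [ 0.5167 -0.2964  0.2475] rpy deg [180.    -0.   118.32] w 0.09389415816368568 gf 0.0 F [-0.21  0.28 -1.08]
1231
   z 0.05 77 [ 515.7 -295.2] [21.5 26. ] 28.3
   z 0.06 136 [ 515.5 -296.2] [24.3 27.7] 27.9
   z 0.07 197 [ 516.2 -296.3] [30.7 28.7] 28.4
   z 0.08 154 [ 516.1 -295.9] [35.9 27.7] 28.6
   z 0.09 150 [ 515.3 -295.8] [39.  27.6] 29.6
   z 0.1 179 [ 516.2 -295.9] [47.1 28. ] 28.6
   z 0.11 321 [ 516.  -296.3] [49.9 28.8] 28.5
holder ((470.55987548828125, -352.62640380859375), (578.7158203125, 587.61669921875), 1.5220834016799927)
```

View pics/w2.png

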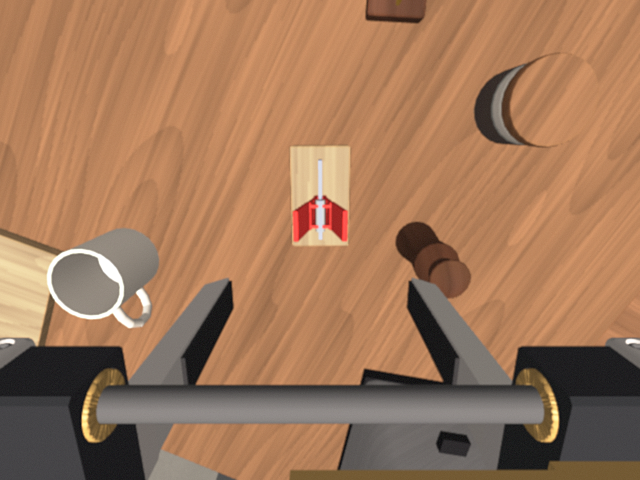

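The wrist view shows the clip centred between the fingers at about (320,215), with the mill to the right at (440,270) and the toaster edge at the bottom. Before descending I'll check the body's clearance to the toaster.

```bash
python3 -c "
from h import *; import pickle
p=pickle.load(open('top.pkl','rb'))
X,h,uv=cloud(p,[530,40,640,190]); Y=X[X[:,2]>.04]
d=Y[:,:2]-[.516,-.296]; a=np.radians(118.4)
tx=d@[np.cos(a),np.sin(a)]; ty=d@[np.sin(a),-np.cos(a)]
print('toaster maxz',Y[:,2].max(),'tool x',tx.min(),tx.max(),'tool y',ty.min(),ty.max())
i=np.argmin(np.hypot(tx,ty)); print(tx[i],ty[i],Y[i])
X,h,uv=cloud(p,[560,340,640,415]); Y=X[X[:,2]>.04];d=Y[:,:2]-[.516,-.296];print('mug',Y[:,2].max(),np.hypot(*d.T).min())
"
```

```text
toaster maxz 0.18898354236923173 tool x -0.36749358484541006 -0.22593852059491856 tool y 0.035712506920725286 0.22226511866867668
-0.23364414642401293 0.06954710922047615 [ 0.68830383 -0.46844645  0.07549059]
mug 0.09267481866371641 0.21401029178424422
```

step_arm:
  plan:
    - {"dx": 0,"dy": 0,"dz": 0.25,"rx": 0,"ry": 0,"rz": 0,"claw": 0}
    - {"dx": 0,"dy": 0,"dz": 0.25,"rx": 0,"ry": 0,"rz": 0,"claw": 0}
    - {"dx": 0,"dy": -0.006,"dz": 0.25,"rx": 0,"ry": 0,"rz": 0,"claw": 0}
    - {"dx": 0,"dy": 0,"dz": 0.25,"rx": 0,"ry": 0,"rz": 0,"claw": 0}
    - {"dx": 0,"dy": 0,"dz": 0.25,"rx": 0,"ry": 0,"rz": 0,"claw": 0}
    - {"dx": 0,"dy": 0,"dz": 0.24,"rx": 0,"ry": 0,"rz": 0,"claw": 0}
    - {"dx": 0,"dy": 0,"dz": 0,"rx": 0,"ry": 0,"rz": 0,"claw": 0}
  grip_force: 45

```text
time_s: 4.0
ee_pos: [0.5148, -0.2958, 0.0956]
eef_rot: [-3.139, -0.005, 2.067]
force: [-0.7, -0.6, 0.1]
grip_width: 0.094
grip_force: 0.0
```

step_arm:
  plan:
    - {"dx": 0,"dy": 0,"dz": 0,"rx": 0,"ry": 0,"rz": 0,"claw": 1}
    - {"dx": 0,"dy": 0,"dz": 0,"rx": 0,"ry": 0,"rz": 0,"claw": 1}
    - {"dx": 0,"dy": 0,"dz": 0,"rx": 0,"ry": 0,"rz": 0,"claw": 1}
    - {"dx": 0,"dy": 0,"dz": 0,"rx": 0,"ry": 0,"rz": 0,"claw": 1}
    - {"dx": 0,"dy": 0,"dz": 0,"rx": 0,"ry": 0,"rz": 0,"claw": 1}
    - {"dx": 0,"dy": 0,"dz": 0,"rx": 0,"ry": 0,"rz": 0,"claw": 1}
    - {"dx": 0,"dy": 0,"dz": 0,"rx": 0,"ry": 0,"rz": 0,"claw": 1}
    - {"dx": 0,"dy": 0,"dz": 0,"rx": 0,"ry": 0,"rz": 0,"claw": 1}
    - {"dx": 0,"dy": 0,"dz": 0,"rx": 0,"ry": 0,"rz": 0,"claw": 1}
    - {"dx": 0,"dy": 0,"dz": 0,"rx": 0,"ry": 0,"rz": 0,"claw": 1}

```text
time_s: 5.0
ee_pos: [0.5161, -0.2967, 0.0985]
eef_rot: [-3.142, -0.0, 2.069]
force: [0.2, 0.5, 0.8]
grip_width: 0.0172
grip_force: 0.0
```

```bash
python3 -c "
from clip import *
o,p,X,h,uv=go('w3')
p=viewer.camera('scene'); cv2.imwrite('pics/s2.png',cv2.resize(p['img'][270:410,140:300,::-1],None,fx=3,fy=3))
a=cv2.resize(cv2.imread('pics/s2.png'),(480,420)); b=cv2.resize(cv2.imread('pics/w3.png'),(320,240)); c=np.zeros((420,800,3),np.uint8); c[:,:480]=a; c[:240,480:]=b; cv2.imwrite('pics/c3.png',c)"
```

```text
t 5.0 ee [ 0.5161 -0.2967  0.0985] rpy deg [-180.     -0.    118.55] w 0.01722596452502697 gf 0.0 F [0.22 0.45 0.83]
2646
   z 0.03 49 [ 510.5 -285.4] [14.7  4.8] 26.9
   z 0.04 55 [ 510.1 -284.6] [18.4  2.8] 28.8
   z 0.05 222 [ 515.9 -295.8] [22.6 28. ] 28.9
   z 0.06 382 [ 516.  -295.5] [28.8 27.9] 28.3
   z 0.07 490 [ 516.6 -293.9] [32.6 29. ] 34.8
   z 0.08 322 [ 513.7 -291.5] [38.3 18.8] 28.4
   z 0.09 312 [ 513.2 -290.1] [42.2 16. ] 28.5
   z 0.1 308 [ 512.6 -289. ] [47.8 13.7] 28.5
   z 0.11 506 [ 514.2 -292.3] [51.7 22.1] 26.8
```

View pics/c3.png

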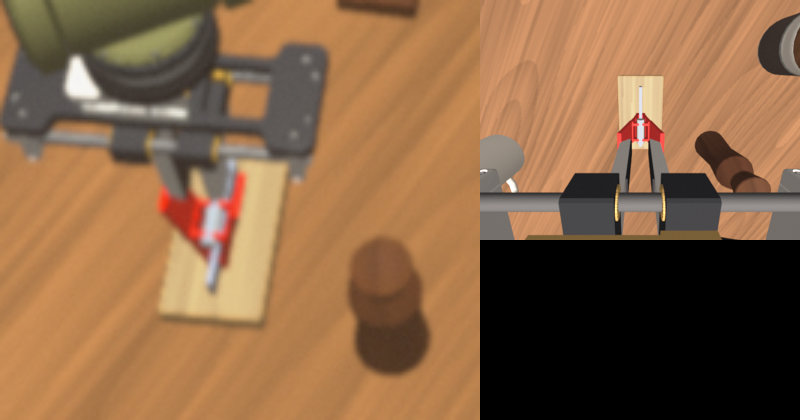

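The scene crop shows the fingers near (190,180) narrower than the red handles, which are still in a V. So the handles weren't squeezed, and I need a closer look.

```bash
python3 -c "
from look import *
o,p,X,h,uv=wrist('w4')
print(np.round(p['tool_from_camera'],3))
im=p['img'][200:420,210:430,::-1]; cv2.imwrite('pics/c4.png',cv2.resize(im,(600,600),interpolation=cv2.INTER_CUBIC))
a=np.radians(118.5); d=X[:,:2]-[.516,-.296]; cx=d@[np.sin(a),-np.cos(a)]; cy=d@[np.cos(a),np.sin(a)]
red=((h[:,0]<6)|(h[:,0]>174))&(h[:,1]>150)
for z0 in np.arange(.06,.16,.01):
  for nm,s in (('red',red),('other',~red)):
    m=s&(X[:,2]>z0)&(X[:,2]<z0+.01)&(abs(cx)<.05)&(abs(cy)<.03)
    if m.sum()>5: print(round(z0,2),nm,m.sum(),'L',*[np.percentile(v[m&(cx<0)],[2,98]).round(3) if (m&(cx<0)).any() else None for v in (cx,cy)],'R',*[np.percentile(v[m&(cx>0)],[2,98]).round(3) if (m&(cx>0)).any() else None for v in (cx,cy)])
"
```

```text
t 5.1 ee [ 0.5161 -0.2967  0.0985] rpy deg [-180.     -0.    118.55] w 0.00928243693295593 gf 0.0 F [ 0.52 -0.72 -1.05]
[[-0.    -0.959 -0.282  0.083]
 [ 1.    -0.    -0.001 -0.   ]
 [ 0.001 -0.282  0.959 -0.198]
 [ 0.     0.     0.     1.   ]]
0.06 red 413 L [-0.013 -0.004] [-0.011  0.014] R [0.004 0.013] [-0.012  0.014]
0.06 other 411 L [-0.014 -0.   ] [-0.017  0.016] R [0.   0.01] [-0.017  0.016]
0.07 red 537 L [-0.016 -0.004] [-0.012  0.014] R [0.004 0.015] [-0.011  0.014]
0.07 other 339 L [-0.016 -0.   ] [-0.017  0.015] R [0.    0.016] [-0.016  0.016]
0.08 red 336 L [-0.018 -0.014] [-0.005  0.014] R [0.013 0.018] [-0.005  0.014]
0.08 other 24 L [-0.02  -0.014] [-0.007  0.014] R [0.014 0.02 ] [-0.007  0.015]
0.09 red 350 L [-0.021 -0.016] [-0.002  0.014] R [0.016 0.02 ] [-0.003  0.014]
0.09 other 21 L [-0.022 -0.016] [-0.003  0.014] R [0.016 0.022] [-0.004  0.014]
0.1 red 384 L [-0.023 -0.018] [0.    0.014] R [0.018 0.023] [-0.004  0.014]
0.1 other 30 L [-0.025 -0.018] [-0.002  0.014] R [0.018 0.02 ] [-0.008 -0.001]
0.11 red 983 L [-0.025 -0.02 ] [-0.014  0.014] R [0.02  0.026] [-0.014  0.014]
0.11 other 46 L [-0.026 -0.006] [-0.015  0.012] R [0.005 0.022] [-0.014  0.01 ]
0.12 other 320 L [-0.017 -0.006] [0.007 0.01 ] R [0.004 0.015] [0.007 0.01 ]
0.13 other 484 L [-0.017 -0.005] [-0.005  0.01 ] R [0.004 0.016] [-0.006  0.01 ]
0.14 other 537 L [-0.017 -0.005] [0.005 0.01 ] R [0.004 0.016] [0.005 0.01 ]
0.15 other 661 L [-0.017 -0.005] [-0.006  0.01 ] R [0.004 0.016] [-0.005  0.01 ]
```

View pics/c4.png

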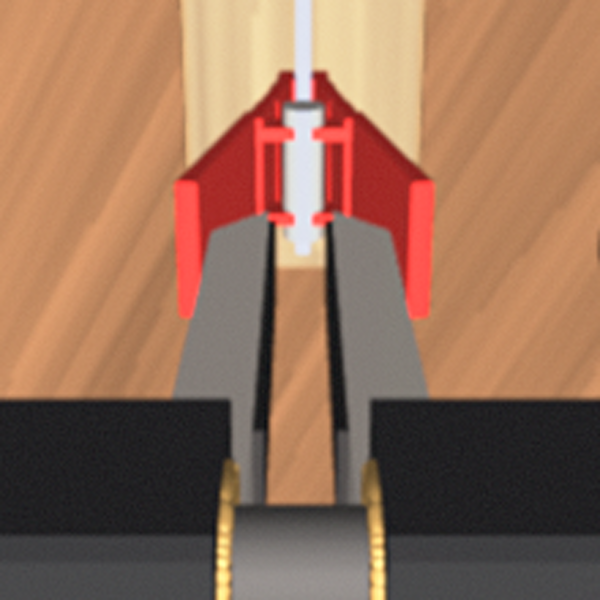

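The crop shows grey fingertips near (240,215) and (365,215) above the handles, with nothing of them below z≈0.115. So the real fingertips sit about 30 mm higher than `tcp_to_tips` says. I'll rise, open, and measure the tips by depth.

step_arm:
  plan:
    - {"dx": 0,"dy": 0,"dz": -0.25,"rx": 0,"ry": 0,"rz": 0,"claw": 1}
    - {"dx": 0,"dy": 0,"dz": -0.25,"rx": 0,"ry": 0,"rz": 0,"claw": 1}
    - {"dx": 0,"dy": 0,"dz": 0,"rx": 0,"ry": 0,"rz": 0,"claw": 0}
    - {"dx": 0,"dy": 0,"dz": 0,"rx": 0,"ry": 0,"rz": 0,"claw": 0}
    - {"dx": 0,"dy": 0,"dz": 0,"rx": 0,"ry": 0,"rz": 0,"claw": 0}
    - {"dx": 0,"dy": 0,"dz": 0,"rx": 0,"ry": 0,"rz": 0,"claw": 0}
    - {"dx": 0,"dy": 0,"dz": 0,"rx": 0,"ry": 0,"rz": 0,"claw": 0}
    - {"dx": 0,"dy": 0,"dz": 0,"rx": 0,"ry": 0,"rz": 0,"claw": 0}
    - {"dx": 0,"dy": 0,"dz": 0,"rx": 0,"ry": 0,"rz": 0,"claw": 0}
    - {"dx": 0,"dy": 0,"dz": 0,"rx": 0,"ry": 0,"rz": 0,"claw": 0}

```text
time_s: 6.15
ee_pos: [0.5161, -0.2967, 0.1485]
eef_rot: [-3.142, -0.0, 2.069]
force: [0.8, -1.0, 0.9]
grip_width: 0.0608
grip_force: 0.0
```

```bash
cat > tips.py <<'E'
from clip import *
from station import ctrl
print("tips",ctrl.tcp_to_tips,[a for a in dir(ctrl) if a[0]!='_'])
o,p,X,h,uv=go('w5')
T=(X-o["ee_pos"])@Ro.from_euler("xyz",o["eef_rot"]).as_matrix()
m=(abs(T[:,0])<.02)&(abs(T[:,1])<.07)&(abs(T[:,1])>.02)&(T[:,2]>-.08)&(T[:,2]<.025)
print("finger tool z max pct",np.percentile(T[m][:,2],[50,90,99,100]).round(4))
for s in (-1,1):
    q=T[m&(T[:,1]*s>0)&(T[:,2]>np.percentile(T[m][:,2],90))]; print(s,q.min(0).round(4),q.max(0).round(4))
E
python3 tips.py
```

```text
tips 0.017 ['MotionError', 'tcp_to_tips']
t 6.15 ee [ 0.5161 -0.2967  0.1485] rpy deg [-180.     -0.    118.55] w 0.060788622109869864 gf 0.0 F [ 0.8  -1.01  0.9 ]
2488
   z 0.05 152 [ 515.7 -295.6] [21.9 27. ] 28.5
   z 0.06 246 [ 515.8 -294.9] [28.3 26.2] 28.5
   z 0.07 371 [ 515.9 -296. ] [32.7 28.4] 28.9
   z 0.08 290 [ 516.1 -295.7] [36.8 28.2] 28.4
   z 0.09 325 [ 515.9 -295.8] [41.2 28.2] 28.4
   z 0.1 369 [ 516.4 -295.9] [47.5 29.4] 29.4
   z 0.11 684 [ 516.  -296.4] [51.4 29.6] 29.1
finger tool z max pct [-0.058  -0.0301 -0.02   -0.0176]
-1 [-0.0074 -0.0425 -0.0301] [ 0.0102 -0.0307 -0.0176]
1 [-0.0078  0.0298 -0.0301] [ 0.0103  0.0416 -0.0179]
```

The clip is undisturbed. The fingertips lie 17.5 mm behind the reported TCP, not ahead of it, so the grasp point is about 36.5 mm behind the TCP and I should descend to a TCP z of about 0.0635.

step_arm:
  plan:
    - {"dx": 0,"dy": 0,"dz": 0,"rx": 0,"ry": 0,"rz": 0,"claw": 0}
    - {"dx": 0,"dy": 0,"dz": 0,"rx": 0,"ry": 0,"rz": 0,"claw": 0}
    - {"dx": 0,"dy": 0,"dz": 0,"rx": 0,"ry": 0,"rz": 0,"claw": 0}
    - {"dx": 0,"dy": 0,"dz": 0.17,"rx": 0,"ry": 0,"rz": 0,"claw": 0}
    - {"dx": 0,"dy": 0,"dz": 0.17,"rx": 0,"ry": 0,"rz": 0,"claw": 0}
    - {"dx": 0,"dy": 0,"dz": 0.17,"rx": 0,"ry": 0,"rz": 0,"claw": 0}
    - {"dx": 0,"dy": 0,"dz": 0.17,"rx": 0,"ry": 0,"rz": 0,"claw": 0}
    - {"dx": 0,"dy": 0,"dz": 0.17,"rx": 0,"ry": 0,"rz": 0,"claw": 0}
    - {"dx": 0,"dy": 0,"dz": 0,"rx": 0,"ry": 0,"rz": 0,"claw": 0}

```text
time_s: 7.1
ee_pos: [0.5151, -0.296, 0.0615]
eef_rot: [-3.14, -0.003, 2.069]
force: [0.4, 0.1, -0.1]
grip_width: 0.0937
grip_force: 0.0
```

step_arm:
  plan:
    - {"dx": 0,"dy": 0,"dz": 0,"rx": 0,"ry": 0,"rz": 0,"claw": 1}
    - {"dx": 0,"dy": 0,"dz": 0,"rx": 0,"ry": 0,"rz": 0,"claw": 1}
    - {"dx": 0,"dy": 0,"dz": 0,"rx": 0,"ry": 0,"rz": 0,"claw": 1}
    - {"dx": 0,"dy": 0,"dz": 0,"rx": 0,"ry": 0,"rz": 0,"claw": 1}
    - {"dx": 0,"dy": 0,"dz": 0,"rx": 0,"ry": 0,"rz": 0,"claw": 1}
    - {"dx": 0,"dy": 0,"dz": 0,"rx": 0,"ry": 0,"rz": 0,"claw": 1}
    - {"dx": 0,"dy": 0,"dz": 0,"rx": 0,"ry": 0,"rz": 0,"claw": 1}
    - {"dx": 0,"dy": 0,"dz": 0,"rx": 0,"ry": 0,"rz": 0,"claw": 1}
    - {"dx": 0,"dy": 0,"dz": 0,"rx": 0,"ry": 0,"rz": 0,"claw": 1}
    - {"dx": 0,"dy": 0,"dz": 0,"rx": 0,"ry": 0,"rz": 0,"claw": 1}

```text
time_s: 8.1
ee_pos: [0.5175, -0.2975, 0.0659]
eef_rot: [3.14, 0.004, 2.069]
force: [-0.4, 1.1, 15.8]
grip_width: 0.0292
grip_force: 45.0
```

step_arm:
  plan:
    - {"dx": 0,"dy": 0,"dz": -0.1,"rx": 0,"ry": 0,"rz": 0,"claw": 1}
    - {"dx": 0,"dy": 0,"dz": -0.15,"rx": 0,"ry": 0,"rz": 0,"claw": 1}
    - {"dx": 0,"dy": 0,"dz": -0.25,"rx": 0,"ry": 0,"rz": 0,"claw": 1}
    - {"dx": 0,"dy": 0,"dz": -0.25,"rx": 0,"ry": 0,"rz": 0,"claw": 1}
    - {"dx": 0,"dy": 0,"dz": -0.25,"rx": 0,"ry": 0,"rz": 0,"claw": 1}
    - {"dx": 0,"dy": 0,"dz": -0.25,"rx": 0,"ry": 0,"rz": 0,"claw": 1}
    - {"dx": 0,"dy": 0,"dz": -0.25,"rx": 0,"ry": 0,"rz": 0,"claw": 1}
    - {"dx": 0,"dy": 0,"dz": -0.25,"rx": 0,"ry": 0,"rz": 0,"claw": 1}
    - {"dx": 0,"dy": 0,"dz": 0,"rx": 0,"ry": 0,"rz": 0,"claw": 1}
    - {"dx": 0,"dy": 0,"dz": 0,"rx": 0,"ry": 0,"rz": 0,"claw": 1}

```text
time_s: 9.1
ee_pos: [0.516, -0.2966, 0.2385]
eef_rot: [3.141, 0.0, 2.069]
force: [0.5, 0.1, -1.3]
grip_width: 0.0288
grip_force: 45.0
```

```bash
python3 -c "
from clip import *
o,p,X,h,uv=wrist('w6')
R=Ro.from_euler('xyz',o['eef_rot']).as_matrix(); T=(X-o['ee_pos'])@R*1000
m=((h[:,0]<6)|(h[:,0]>174))&(h[:,1]>150)&(abs(T[:,0])<60)&(abs(T[:,1])<60)&(T[:,2]<100)&(T[:,2]>-70)
Q=T[m]; print(len(Q))
for z0 in range(-60,70,8):
  q=Q[(Q[:,2]>=z0)&(Q[:,2]<z0+8)]
  if len(q)>5: print(z0,len(q),'x',np.percentile(q[:,0],[2,98]).round(1),'y',np.percentile(q[:,1],[2,98]).round(1))
im=p['img'][160:400,200:440,::-1]; s=viewer.camera('scene')['img'][220:400,120:300,::-1]
cv2.imwrite('pics/c6.png',np.hstack([cv2.resize(im,(400,400)),cv2.resize(s,(400,400))]))
"
```

```text
t 9.1 ee [ 0.516  -0.2966  0.2385] rpy deg [1.7999e+02 1.0000e-02 1.1854e+02] w 0.028809579107743018 gf 44.9748158454895 F [ 0.52  0.09 -1.3 ]
3469
-60 66 x [-7.3  8.6] y [-15.   14.2]
-52 1435 x [-13.7  15.1] y [-14.9  14.2]
-44 250 x [-9.4 15.5] y [-14.7  13.9]
-36 202 x [-9.4 15.4] y [-14.5  13.9]
-28 160 x [-9.3 15.4] y [-14.3  13.8]
-20 162 x [-4.  15.5] y [-14.4  13.8]
-12 417 x [-12.6  15.5] y [-13.9  13. ]
-4 392 x [-11.5  15.4] y [-13.4  12.6]
4 98 x [-9.8 15.5] y [-14.   13.5]
12 91 x [-10.5  15.7] y [-14.5  13.3]
20 62 x [14.5 15.8] y [-15.   13.8]
28 82 x [-12.3  15.6] y [-15.4  14.2]
36 51 x [ 6.4 15.7] y [-15.9  15.7]
```

View pics/c6.png

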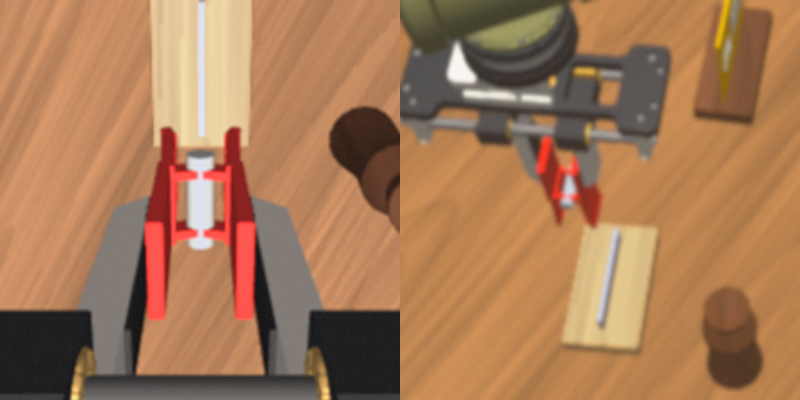

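The wrist crop shows the clip squeezed with parallel handles and jaws open at the top, about (168,140) and (233,140). The scene crop shows it off the holder, with the holder unmoved. Now I carry it over the yellow card to above the blue card.

step_arm:
  plan:
    - {"dx": 0.17,"dy": 0.084,"dz": 0,"rx": 0,"ry": 0,"rz": 0,"claw": 1}
    - {"dx": 0.34,"dy": 0.168,"dz": 0,"rx": 0,"ry": 0,"rz": 0,"claw": 1}
    - {"dx": 0.34,"dy": 0.168,"dz": 0,"rx": 0,"ry": 0,"rz": 0,"claw": 1}
    - {"dx": 0.34,"dy": 0.168,"dz": 0,"rx": 0,"ry": 0,"rz": 0,"claw": 1}
    - {"dx": 0.34,"dy": 0.168,"dz": 0,"rx": 0,"ry": 0,"rz": 0,"claw": 1}
    - {"dx": 0.34,"dy": 0.168,"dz": 0,"rx": 0,"ry": 0,"rz": 0,"claw": 1}
    - {"dx": 0.34,"dy": 0.168,"dz": 0,"rx": 0,"ry": 0,"rz": 0,"claw": 1}
    - {"dx": 0.34,"dy": 0.168,"dz": 0,"rx": 0,"ry": 0,"rz": 0,"claw": 1}
    - {"dx": 0.34,"dy": 0.168,"dz": 0,"rx": 0,"ry": 0,"rz": 0,"claw": 1}
    - {"dx": 0.34,"dy": 0.168,"dz": 0,"rx": 0,"ry": 0,"rz": 0,"claw": 1}

```text
time_s: 10.2
ee_pos: [0.5013, 0.0648, 0.2375]
eef_rot: [-3.14, -0.001, 2.069]
force: [0.2, 0.3, -0.9]
grip_width: 0.0288
grip_force: 45.0
```

step_arm:
  plan:
    - {"dx": 0.34,"dy": 0.168,"dz": 0,"rx": 0,"ry": 0,"rz": 0,"claw": 1}
    - {"dx": 0.34,"dy": 0.168,"dz": 0,"rx": 0,"ry": 0,"rz": 0,"claw": 1}
    - {"dx": 0.34,"dy": 0.168,"dz": 0,"rx": 0,"ry": 0,"rz": 0,"claw": 1}
    - {"dx": 0.34,"dy": 0.168,"dz": 0,"rx": 0,"ry": 0,"rz": 0,"claw": 1}
    - {"dx": 0.34,"dy": 0.168,"dz": 0,"rx": 0,"ry": 0,"rz": 0,"claw": 1}
    - {"dx": 0.16,"dy": 0.084,"dz": 0,"rx": 0,"ry": 0,"rz": 0,"claw": 1}
    - {"dx": 0,"dy": 0,"dz": 0,"rx": 0,"ry": 0,"rz": 0.08,"claw": 1}
    - {"dx": 0,"dy": 0,"dz": 0,"rx": 0,"ry": 0,"rz": 0.08,"claw": 1}
    - {"dx": 0,"dy": 0,"dz": 0,"rx": 0,"ry": 0,"rz": 0,"claw": 1}
    - {"dx": 0,"dy": 0,"dz": 0,"rx": 0,"ry": 0,"rz": 0,"claw": 1}

```text
time_s: 11.2
ee_pos: [0.4943, 0.2704, 0.2381]
eef_rot: [-3.141, 0.0, 1.821]
force: [-0.5, 0.1, 0.5]
grip_width: 0.029
grip_force: 45.0
```

```bash
cat > card.py <<'E'
from clip import *
import sys
n=sys.argv[1]
o,p,X,h,uv=wrist(n)
R=Ro.from_euler('xyz',o['eef_rot']).as_matrix(); T=(X-o['ee_pos'])@R*1000
near=(abs(T[:,0])<60)&(abs(T[:,1])<60)&(T[:,2]<60)&(T[:,2]>-70)
m=((h[:,0]<6)|(h[:,0]>174))&(h[:,1]>150)&near
Q=T[m]
for z0 in range(-60,60,12):
  q=Q[(Q[:,2]>=z0)&(Q[:,2]<z0+12)]
  if len(q)>5: print('clip',z0,len(q),'x',np.percentile(q[:,0],[2,98]).round(1),'y',np.percentile(q[:,1],[1,99]).round(1),'zmax',q[:,2].max().round(1))
b=(h[:,0]>95)&(h[:,0]<130)&(h[:,1]>80)&(X[:,2]>.08)&(X[:,2]<.135)&(abs(T[:,1])<60)&(abs(T[:,0])<140)
B=T[b]; print('blue',len(B),'topz world',np.percentile(X[b][:,2],[50,98]).round(4))
t=B[X[b][:,2]>.117]
l=cv2.fitLine(t[:,:2].astype(np.float32),cv2.DIST_HUBER,0,.01,.01).ravel(); s=(t[:,:2]-l[2:])@l[:2]
print('edge x range',t[:,0].min(),t[:,0].max(),'dir deg from tool x',np.degrees(np.arctan2(l[1],l[0])),'y at x=0',l[3]-l[2]*l[1]/l[0])
f=(abs(X[:,2]-.022)<.005)&(abs(T[:,1])<80)&(h[:,2]<110)
cv2.imwrite(f'pics/c{n}.png',cv2.resize(p['img'][60:400,150:490,::-1],(600,600)))
pt=viewer.camera('top'); X,h,uv=cloud(pt,[90,255,220,330])
Y=X[(h[:,0]>95)&(h[:,0]<130)&(h[:,1]>90)&(X[:,2]>.112)&(X[:,2]<.135)]; 
f=(X[:,2]<.035)&(X[:,2]>.012); rc=cv2.minAreaRect((X[f][:,:2]*1000).astype(np.float32)); print("top foot",np.round(rc[0],1),np.round(rc[1],1),round(rc[2],1),len(Y))
E
python3 card.py w7
```

```text
t 11.2 ee [0.4943 0.2704 0.2381] rpy deg [-1.7995e+02  1.0000e-02  1.0433e+02] w 0.028967604566354877 gf 44.97498035430908 F [-0.45  0.06  0.52]
clip -60 1361 x [-13.7  14.6] y [-15.1  14.1] zmax -48.0
clip -48 382 x [-10.7  15.4] y [-15.8  15. ] zmax -36.1
clip -36 292 x [-9.7 15.4] y [-14.8  13.9] zmax -24.0
clip -24 237 x [-8.5 15.5] y [-14.8  13.8] zmax -12.0
clip -12 716 x [-12.3  15.3] y [-14.5  13.4] zmax -0.0
clip 0 201 x [-9.8 15.5] y [-14.6  13.3] zmax 12.0
clip 12 123 x [-10.9  15.6] y [-14.8  13.6] zmax 23.7
clip 24 128 x [-11.3  15.5] y [-15.5  14.2] zmax 35.9
clip 36 75 x [ 5.1 15.7] y [-17.   15.6] zmax 44.4
blue 300 topz world [0.1257 0.127 ]
edge x range -15.799841208650761 55.16063883333424 dir deg from tool x 0.8495497 y at x=0 -2.010395
top foot [494.3 270.9] [ 60.2 130.7] 13.8 101
```

View pics/cw7.png

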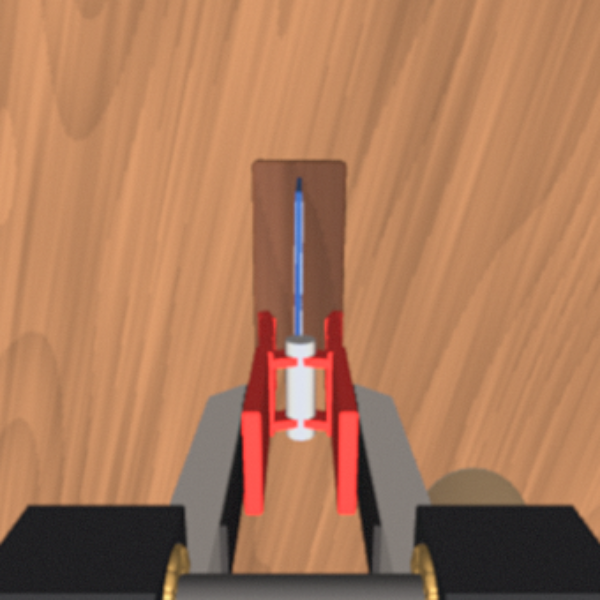

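The wrist crop shows the card edge at column 298, running between the open jaws at (267,330) and (333,330). Their midline is at column 300, so it is centred to about 1 mm. I'll make a small correction and lower by 89 mm, which puts the edge about 20 mm inside.

step_arm:
  plan:
    - {"dx": 0,"dy": -0.01,"dz": 0.1,"rx": 0,"ry": 0,"rz": 0.004,"claw": 1}
    - {"dx": 0,"dy": 0,"dz": 0.15,"rx": 0,"ry": 0,"rz": 0,"claw": 1}
    - {"dx": 0,"dy": 0,"dz": 0.15,"rx": 0,"ry": 0,"rz": 0,"claw": 1}
    - {"dx": 0,"dy": 0,"dz": 0.12,"rx": 0,"ry": 0,"rz": 0,"claw": 1}
    - {"dx": 0,"dy": 0,"dz": 0.1,"rx": 0,"ry": 0,"rz": 0,"claw": 1}
    - {"dx": 0,"dy": 0,"dz": 0.1,"rx": 0,"ry": 0,"rz": 0,"claw": 1}
    - {"dx": 0,"dy": 0,"dz": 0.1,"rx": 0,"ry": 0,"rz": 0,"claw": 1}
    - {"dx": 0,"dy": 0,"dz": 0.07,"rx": 0,"ry": 0,"rz": 0,"claw": 1}
    - {"dx": 0,"dy": 0,"dz": 0,"rx": 0,"ry": 0,"rz": 0,"claw": 1}
    - {"dx": 0,"dy": 0,"dz": 0,"rx": 0,"ry": 0,"rz": 0,"claw": 1}

```text
time_s: 12.3
ee_pos: [0.4934, 0.2707, 0.1498]
eef_rot: [3.141, -0.0, 1.811]
force: [0.4, -0.6, -0.1]
grip_width: 0.029
grip_force: 45.0
```

```bash
python3 card.py w8; python3 -c "
from look import *
s=viewer.camera('scene')['img'][90:220,280:410,::-1]; cv2.imwrite('pics/c8.png',np.hstack([cv2.resize(cv2.imread('pics/cw8.png'),(400,400)),cv2.resize(s,(400,400),interpolation=cv2.INTER_CUBIC)]))"
```

```text
t 12.3 ee [0.4934 0.2707 0.1498] rpy deg [179.98  -0.   103.79] w 0.02904949875666096 gf 44.97484624385834 F [ 0.44 -0.61 -0.12]
clip -60 1364 x [-13.8  14.8] y [-15.1  14.1] zmax -48.0
clip -48 374 x [-10.4  15.3] y [-15.4  14.9] zmax -36.0
clip -36 298 x [-9.6 15.4] y [-15.1  13.9] zmax -24.0
clip -24 237 x [-8.2 15.3] y [-15.2  14.1] zmax -12.0
clip -12 725 x [-12.3  15.3] y [-14.7  13.6] zmax -0.0
clip 0 201 x [-9.9 15.4] y [-14.6  13.5] zmax 12.0
clip 12 129 x [-11.7  15.4] y [-14.8  13.6] zmax 23.9
clip 24 126 x [-11.5  15.5] y [-15.5  14.1] zmax 35.8
clip 36 77 x [ 4.6 15.5] y [-17.   15.6] zmax 44.9
blue 477 topz world [0.1256 0.1271]
edge x range -54.00167265800743 54.798641433500656 dir deg from tool x -0.25428143 y at x=0 -0.895881
top foot [494.3 270.4] [ 60.  129.8] 13.9 63
```

View pics/c8.png

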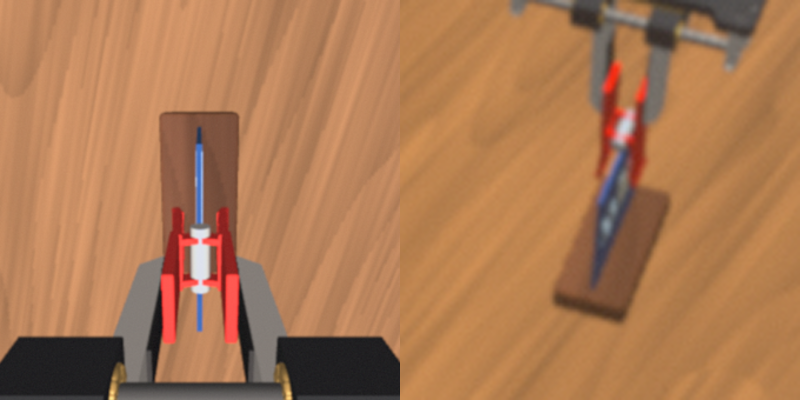

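Both crops show the card edge between the open jaws. It is centred to within about 1 mm both ways and about 20 mm inside the mouth, with no contact force, and the card hasn't moved.

```bash
python3 -c "
from station import hand_in
print(hand_in())"
```

```text
the job is handed in; nothing more can be done
None
```

The job is handed in: the arm is holding the red clip fully squeezed open over the middle of the blue card's top edge, with the edge about 20 mm inside the jaws and touching neither, and the card where it stood.

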